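# Load the spring-loaded cartridge holder in order

### The job

Load the three filter cartridges into the single lane of the sloping holder through its open upper end: the blue one first so that it slides to the bottom under the clear hood, then the yellow one behind it, and the red one last. Press the red cartridge down the slope against the spring until its tail clears the red lip at the upper end, and lower it so that it lies flat in the channel, caught behind the lip. Leave the glass beaker, the dropper bottle and the timer where they are.

Things in the scene. Friction and masses are not known exactly. Their poses are not given: they have to be found in the camera images.
- channel: Fixed sloping channel, 25 degrees to level, lower end towards the robot, 46 mm wide inside, slippery white floor: a cartridge let go in it slides down by itself. Origin: mid floor, at the face of the black follower at rest, near the lower end. x runs up the slope, y across, z square out of the floor. Stands on a 300 x 120 x 10 mm base plate.
- seat_first (a point): Where the centre of the blue cartridge finally lies: on the channel's middle plane, x = 30 mm, 20 mm above the floor. Axes as the channel's.
- seat_second (a point): Where the centre of the yellow cartridge finally lies: x = 102 mm, 20 mm above the channel floor. Axes as the channel's.
- seat_last (a point): Where the centre of the red cartridge finally lies, tail against the red lip: x = 174 mm, 20 mm above the channel floor. Axes as the channel's.
- blue_center (a point): Blue filter cartridge: a block 72 mm long with square white end flanges (40 x 40 mm, 10 mm thick) and a ribbed blue body 36 x 36 mm between them, 85 to 170 g, both ends alike; it lies flat on the bench at the start. Point: its centre, 20 mm above its underside. x along its length, y across, z up.
- yellow_center (a point): Yellow filter cartridge: a block 72 mm long with square white end flanges (40 x 40 mm, 10 mm thick) and a ribbed yellow body 36 x 36 mm between them, 85 to 170 g, both ends alike; it lies flat on the bench at the start. Point: its centre, 20 mm above its underside. x along its length, y across, z up.
- red_center (a point): Red filter cartridge: a block 72 mm long with square white end flanges (40 x 40 mm, 10 mm thick) and a ribbed red body 36 x 36 mm between them, 85 to 170 g, both ends alike; it lies flat on the bench at the start. Point: its centre, 20 mm above its underside. x along its length, y across, z up.
- beaker_mid (a point): Bystander: clear glass beaker, 57 mm wide, 71 mm high; point half-way up.
- dropper_mid (a point): Bystander: amber dropper bottle with red bulb, 38 mm wide, 107 mm high; point half-way up.
- timer_mid (a point): Bystander: white digital timer, 60 x 62 x 20 mm; point half-way up.
- hood_mouth (a point): Upper edge of the clear hood's roof at its mouth: channel x = 100 mm, 49 mm above the channel floor. The hood (44 mm high inside, 58 mm wide outside) covers all the channel below it. Above it, to the lip, the channel is open, with side walls only 10 mm high, flared at the top, 62 mm wide outside. Axes as the channel's.
- lip_top (a point): Top edge of the inner face of the red lip that closes the upper end: channel x = 210 mm, 10 mm above the floor; the lip is 6 mm thick. Axes as the channel's.
- follower (a joint): Spring-loaded black plate at the bottom of the lane: metres pushed down the slope, 0 at rest, 0.026 at most. 3 N starts it, then 0.5 N more per mm. The three cartridges (216 mm together) need it to yield 6 mm so that the last fits behind the lip, and a few mm more to get it past.
Things that resemble listed ones, but are neither listed nor needed, are in the scene too. What is shaped like the part that bears blue_center but turquoise is not meant.

How it is judged:
On the way, in this order (a step that is already met when the one before it is completed fails the run):
1. the blue cartridge has slid to the bottom of the channel, against the follower (x of blue_center in the frame of channel between 0.026 and 0.042 m and y of blue_center in the frame of channel between -0.006 and 0.006 m and z of blue_center in the frame of channel between 0.015 and 0.0235 m and angle between the x axis of blue_center and the x axis of channel, either way round below 0.07 rad and angle between the z axis of blue_center and the z axis of channel, either way round below 0.12 rad), for 0.2 s.
2. the yellow cartridge lies behind it, end to end (x of blue_center in the frame of channel between 0.02 and 0.042 m and y of blue_center in the frame of channel between -0.006 and 0.006 m and z of blue_center in the frame of channel between 0.015 and 0.0235 m and angle between the x axis of each of blue_center, yellow_center and the x axis of channel, either way round below 0.07 rad and angle between the z axis of each of blue_center, yellow_center and the z axis of channel, either way round below 0.12 rad and x of yellow_center in the frame of channel between 0.094 and 0.114 m and y of yellow_center in the frame of channel between -0.006 and 0.006 m and z of yellow_center in the frame of channel between 0.015 and 0.0235 m), for 0.2 s.
At the end, for the whole second after the job is handed in: Blue, yellow and red lie end to end in the channel in that order from the bottom, each within 6 mm of its seat along and across, flat on the floor (under 3.5 mm high, within 4 degrees along the channel), red caught behind the lip; beaker, dropper bottle and timer moved under 30 mm (x of blue_center in the frame of channel between 0.024 and 0.036 m and y of blue_center in the frame of channel between -0.006 and 0.006 m and z of blue_center in the frame of channel between 0.015 and 0.0235 m and angle between the x axis of each of blue_center, yellow_center, red_center and the x axis of channel, either way round below 0.07 rad and angle between the z axis of each of blue_center, yellow_center, red_center and the z axis of channel, either way round below 0.12 rad and x of yellow_center in the frame of channel between 0.096 and 0.108 m and y of yellow_center in the frame of channel between -0.006 and 0.006 m and z of yellow_center in the frame of channel between 0.015 and 0.0235 m and x of red_center in the frame of channel between 0.168 and 0.18 m and y of red_center in the frame of channel between -0.006 and 0.006 m and z of red_center in the frame of channel between 0.015 and 0.0235 m and distance of each of beaker_mid, dropper_mid, timer_mid from where it was at the start of the episode below 0.03 m); the robot touches nothing.
It fails at once if the beaker was moved by more than 30 mm (distance of beaker_mid from where it was at the start of the episode above 0.03 m).
It fails at once if the dropper bottle was moved by more than 30 mm (distance of dropper_mid from where it was at the start of the episode above 0.03 m).
It fails at once if the timer was moved by more than 30 mm (distance of timer_mid from where it was at the start of the episode above 0.03 m).
It also fails if it takes over 72 s, if anything falls off the work surface, if the arm or the gripper's body presses on something with over 40 N, if the wrist force passes 120 N, or if a joint passes its speed limit or range.

### The arm

A 6-joint arm with a two-finger parallel gripper is mounted at the origin on the work surface; the furniture and walls round the work are solid. World frame = base frame: x ahead of the robot, y to its left, z up, the work surface at z = 0. Lengths are in m, angles in rad, forces in N, time in s.
With the tool pointing down it reaches from about 0.35 to 0.8 m from the base axis. Payload 7.3 kg.
Tool frame: the origin (TCP) lies at the very end of the fingers, on their centre line; the grasp point (between the pads) lies r.pinch_z behind it (r.pinch_z is the distance from the TCP to the grasp point, in m); z points along the fingers, x is the direction in which the jaws open and shut, and the axes are right-handed (so a half turn about z gives the same grasp; the last joint's range is limited). The gripper opens to 85 mm and grips with 20 to 120 N. Pads are 22 mm wide; open, the fingers measure 114 mm over their backs; the gripper's body (76 mm by 85 mm) begins 54 mm behind the grasp point. The pads swing forward as they close: fully open they stand 13 mm farther back than shut.
Start: joints at [-1.26, 0.342, 1.524, -0, 1.275, -0.146], TCP at [0.232, -0.471, 0.231] pointing down, gripper open.
Joint ranges: [-2.53, 2.53], [-0.77, 2.02], [0.04, 2.7], [-1, 4.14], [0.28, 2.66], [-3.11, 3.11]. Speed limits (rad/s): [2.57, 2.57, 3.14, 3.14, 3.14, 3.14].

### API

Orientations are given as a unit quaternion [w, x, y, z].
In Python, from rig import r gives the robot as it stands. The module is installed in compiled form; this text tells all that it offers. Calls block until the motion is done:
- r.reach(position, orientation): joint-space move of the TCP to a pose.
- r.servo_line(position, rot=None, vel=0.15, threshold=None): straight line of the TCP; rot=None keeps the orientation; vel is the mean speed in m/s. With threshold (N) it stops when the force on the tool has changed by that much, and returns True; else False.
- r.goto_joints(angles): joint-space move.
- r.set_gripper(opening): opening from 0.0 (shut) to 1.0 (fully open); the grip force is fixed at half the most; returns when the fingers have stopped.
- r.hold(seconds).
- r.solve_ik(position, orientation): joint angles nearest the present ones, or None.
- r.snapshot(name): name is "scene" or "side" or "wrist"; returns a dict with "pixels" (400x640x3 uint8, red, green, blue), "fovy" (degrees; the focal length in pixels is half the picture's height over the tangent of half this angle, whatever the lens; pixels are square), "cx", "cy" (the principal point, pixels), "R" (3x3) and "t" (3): a world point X has camera coordinates R X + t. Camera axes: x right, y down, z forward; pixel columns grow to the right and rows downward; lengths in m; the calibration is good to about 2 mm. A picture is of the moment at which its call begins. There is no depth.
A pose or a line that the arm cannot do raises r.IKError and nothing moves.
- r.finish_job(): hands the job in, once; it reports no verdict.
Readings, each from a call of its own:
- r.read_time_s(): time.
- r.read_joint_positions(): joint angles.
- r.read_qd(): joint speeds.
- r.read_joint_efforts(): joint torques, N m.
- r.read_tool_pos(): TCP position.
- r.read_tool_rot(): TCP orientation.
- r.read_ft_force(): force on the tool from outside, world axes, zero at the start.
- r.read_wrist_torque(): the same for the moment, N m.
- r.read_grip_width(): opening from 0.0 (shut) to 1.0 (fully open).
Only numpy, scipy, OpenCV 4.12 (cv2) and the standard library are available. Lean on these libraries where they do the work, as an engineer would, in place of code of your own. Each camera call takes 0.05 s, during which the arm holds its last target.

## Working session

There is one attempt and no reset: what is moved stays moved. The work goes in short steps, each a Python script; the robot and the scene stay as the last script left them, time stands still between calls to the robot, and variables do not carry over. Pictures are saved under pics/ and viewed, and the job is handed in when it is done.

```bash
mkdir -p pics; ls; python3 - <<'E'
from rig import r
import cv2,numpy as np
for n in ["scene","side","wrist"]:
    s=r.snapshot(n); cv2.imwrite(f"pics/a_{n}.png",s["pixels"][:,:,::-1]); print(n,s["fovy"],s["cx"],s["cy"],np.round(s["R"],4).tolist(),np.round(s["t"],4).tolist())
print(r.pinch_z,r.read_time_s(),r.read_grip_width(),r.read_tool_rot())
E
```

```text
pics
scene 43.372174727455985 323.5761907315171 198.45204866099772 [[0.4014, -0.9156, -0.0233], [-0.4449, -0.1727, -0.8788], [0.8006, 0.3631, -0.4767]] [-0.2705, 0.3534, 1.169]
side 57.28193340951293 318.21844613871355 199.9883327094039 [[0.9912, -0.132, -0.0092], [-0.1109, -0.7909, -0.6018], [0.0722, 0.5975, -0.7986]] [-0.5844, 0.1051, 1.1206]
wrist 65.9435322524947 321.1678049888308 204.0349098716084 [[0.4409, -0.8976, -0.0007], [-0.8528, -0.4191, 0.3117], [-0.28, -0.1369, -0.9502]] [-0.5255, -0.0411, 0.379]
0.0187 0.15 0.9989626639023497 [-3.77903781e-04  8.48863846e-01 -5.28611220e-01 -4.53947255e-04]
```

View pics/a_scene.png

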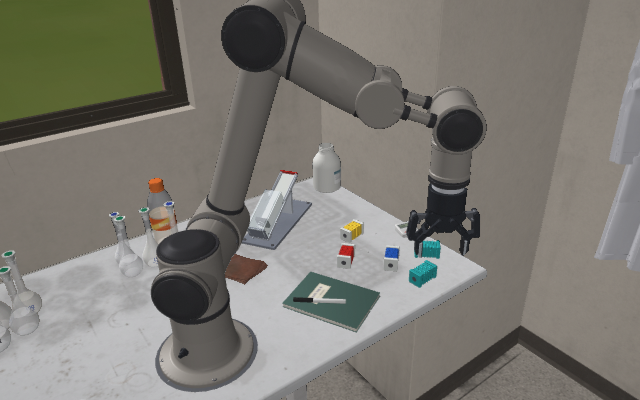

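View pics/a_side.png

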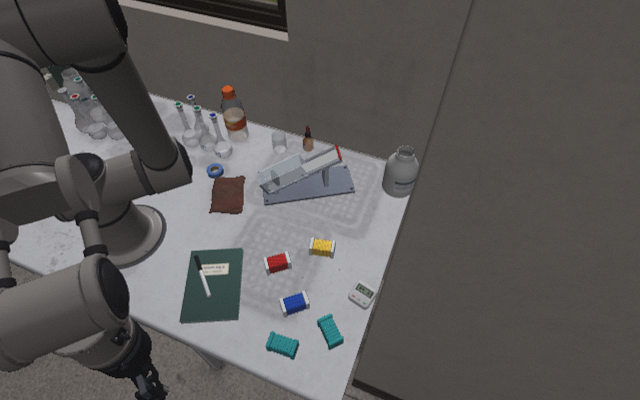

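View pics/a_wrist.png

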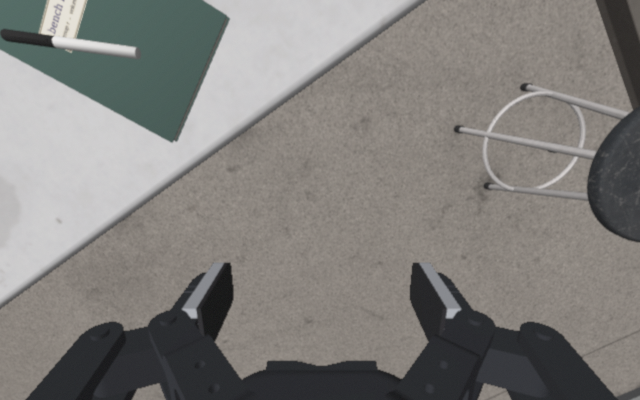

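```bash
python3 - <<'E'
import cv2
a=cv2.imread("pics/a_side.png")
cv2.imwrite("pics/b1.png",cv2.resize(a[120:220,240:400],None,fx=5,fy=5,interpolation=cv2.INTER_CUBIC))
cv2.imwrite("pics/b2.png",cv2.resize(a[225:365,240:380],None,fx=4,fy=4,interpolation=cv2.INTER_CUBIC))
a=cv2.imread("pics/a_scene.png")
cv2.imwrite("pics/b3.png",cv2.resize(a[150:270,220:360],None,fx=5,fy=5,interpolation=cv2.INTER_CUBIC))
E
```

```text
(no output)
```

View pics/b1.png

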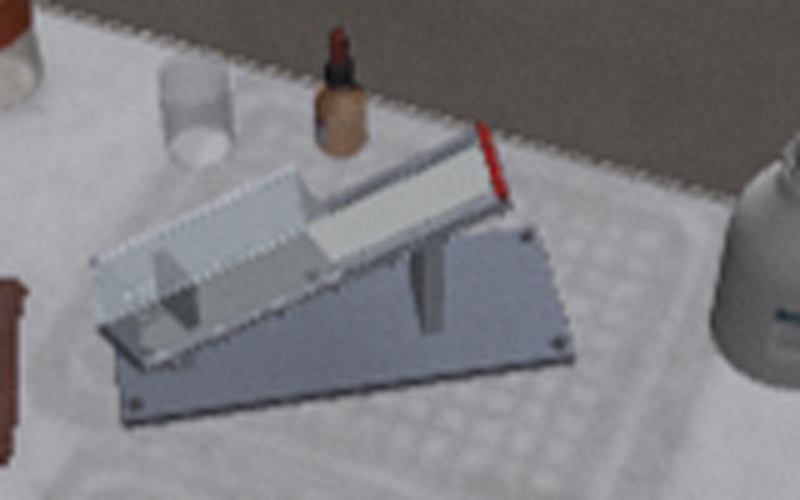

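View pics/b2.png

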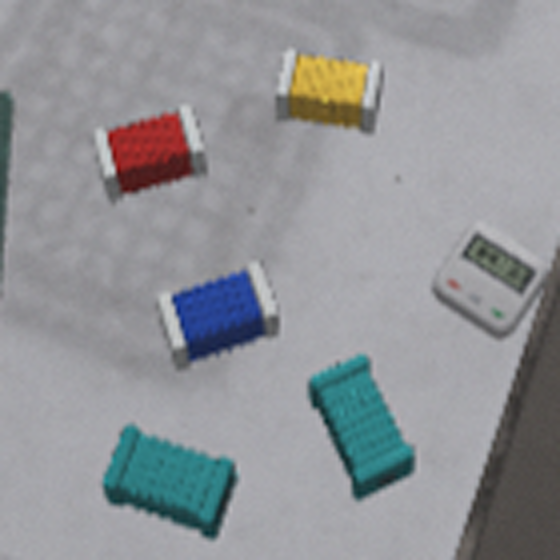

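View pics/b3.png

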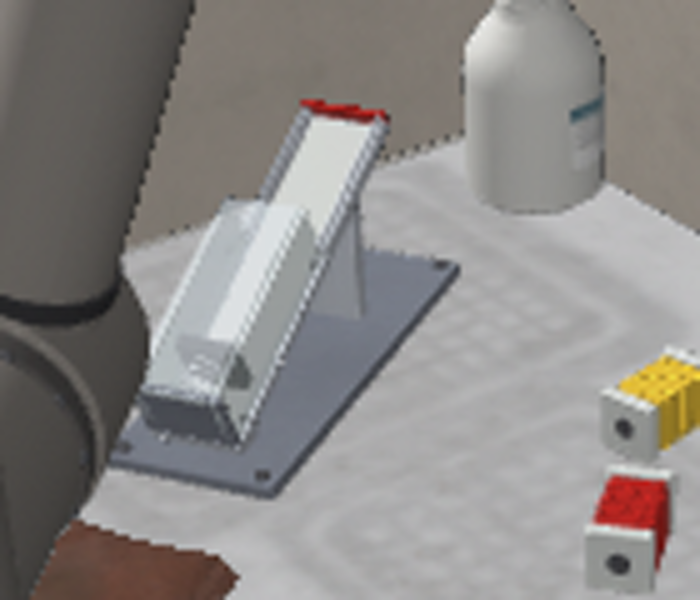

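```bash
cat > h.py <<'E'
import numpy as np, cv2
from scipy.spatial.transform import Rotation as Ro
def K(s):
    f=200/np.tan(np.radians(s["fovy"]/2)); return f,s["cx"],s["cy"]
def ray(s,uv):
    f,cx,cy=K(s); R=np.array(s["R"]); t=np.array(s["t"])
    d=R.T@np.array([(uv[0]-cx)/f,(uv[1]-cy)/f,1.]); return -R.T@t,d/np.linalg.norm(d)
def onz(s,uv,z):
    o,d=ray(s,uv); return o+d*(z-o[2])/d[2]
def proj(s,X):
    f,cx,cy=K(s); c=np.array(s["R"])@np.array(X)+np.array(s["t"]); return np.array([cx+f*c[0]/c[2],cy+f*c[1]/c[2]])
def two(s1,a,s2,b):
    o1,d1=ray(s1,a);o2,d2=ray(s2,b)
    A=np.array([d1,-d2]).T; k=np.linalg.lstsq(A,o2-o1,rcond=None)[0]
    p,q=o1+d1*k[0],o2+d2*k[1]; return (p+q)/2,np.linalg.norm(p-q)
def mask(s,c):
    h=cv2.cvtColor(s["pixels"],cv2.COLOR_RGB2HSV); H,S,V=h[...,0].astype(int),h[...,1],h[...,2]
    ok={"blue":(H>112)&(H<128),"yellow":(H>20)&(H<30),"red":(H<6)|(H>174)}[c]
    return (ok&(S>150)&(V>60)).astype(np.uint8)
def quat(zax,xax):
    z=np.array(zax)/np.linalg.norm(zax); x=np.array(xax)-np.dot(xax,z)*z; x/=np.linalg.norm(x)
    q=Ro.from_matrix(np.array([x,np.cross(z,x),z]).T).as_quat(); return np.array([q[3],q[0],q[1],q[2]])
E
python3 - <<'E'
from rig import r
from h import *
s=r.snapshot("side")
for c in ["blue","yellow","red"]:
    n,l,st,ce=cv2.connectedComponentsWithStats(mask(s,c))
    for i in range(1,n):
        if st[i,4]>60: print(c,st[i].tolist(),ce[i].round(1),onz(s,ce[i],.03).round(3))
# plate corners (side px = crop/5 + (240,120)); order: low-right(near), upper..., 
for u in [(125,422),(573,360),(535,232)]:
    print(onz(s,(240+u[0]/5,120+u[1]/5),.01).round(4))
sc=r.snapshot("scene")
# lip ends
a=lambda u:(240+u[0]/5,120+u[1]/5); b=lambda u:(220+u[0]/5,150+u[1]/5)
print(two(s,a((480,124)),sc,b((303,101))),two(s,a((505,192)),sc,b((388,114))))
E
```

```text
blue [288, 297, 17, 17, 106] [295.6 305.9] [ 0.49  -0.306  0.03 ]
yellow [313, 240, 18, 16, 234] [321.3 247. ] [ 0.58  -0.142  0.03 ]
red [267, 254, 20, 19, 269] [276.8 262.6] [ 0.45  -0.175  0.03 ]
[0.4243 0.048  0.01  ]
[0.7176 0.0578 0.01  ]
[0.7131 0.1723 0.01  ]
(array([0.66695866, 0.15039297, 0.14225364]), np.float64(0.0016361716029314926)) (array([0.6726904 , 0.09040633, 0.14110902]), np.float64(0.0004672099241647042))
```

```bash
python3 - <<'E'
from rig import r
from h import *
s=r.snapshot("wrist"); R=np.array(s["R"]);t=np.array(s["t"])
q=r.read_tool_rot(); T=Ro.from_quat([q[1],q[2],q[3],q[0]]).as_matrix(); p=np.array(r.read_tool_pos())
print("cam in tool",T.T@(-R.T@t-p).round(4),"axis",(T.T@R[2]).round(3), (T.T@R[0]).round(3))
for x in ([0,1,0],[0,-1,0]):
    for pos in ([.5,-.2,.3],[.55,.1,.3],[.55,.0,.3]):
        print(x,pos,r.solve_ik(pos,quat([0,0,-1],x)))
    zt=[np.sin(np.radians(25)),0,-np.cos(np.radians(25))]
    print("ch",r.solve_ik([.62,.12,.2],quat(zt,x)))
E
```

```text
cam in tool [ 0.00095725 -0.07895178 -0.14179507] axis [0.    0.312 0.95 ] [ 1.     0.    -0.001]
[0, 1, 0] [0.5, -0.2, 0.3] [-5.22857896e-01  3.24078275e-01  1.36037028e+00 -4.44089210e-16
  1.45714410e+00 -2.09365422e+00]
[0, 1, 0] [0.55, 0.1, 0.3] [ 4.27559535e-02  3.64213193e-01  1.30184383e+00 -4.44089210e-16
  1.47553563e+00 -1.52804037e+00]
[0, 1, 0] [0.55, 0.0, 0.3] [-1.39359741e-01  3.46508242e-01  1.32790611e+00 -4.44089210e-16
  1.46717831e+00 -1.71015607e+00]
ch [ 0.08858486  0.3599034   1.67827108 -0.06028506  0.66947338 -1.4431792 ]
[0, -1, 0] [0.5, -0.2, 0.3] [-5.22857896e-01  3.24078275e-01  1.36037028e+00 -4.44089210e-16
  1.45714410e+00  1.04793843e+00]
[0, -1, 0] [0.55, 0.1, 0.3] [ 4.27559535e-02  3.64213193e-01  1.30184383e+00 -4.44089210e-16
  1.47553563e+00  1.61355228e+00]
[0, -1, 0] [0.55, 0.0, 0.3] [-1.39359741e-01  3.46508242e-01  1.32790611e+00 -4.44089210e-16
  1.46717831e+00  1.43143659e+00]
ch [ 0.08858486  0.3599034   1.67827108 -0.06028506  0.66947338  1.69841346]
```

```bash
python3 - <<'E'
from rig import r
from h import *
import pickle
r.reach([.58,-.2,.26],quat([0,0,-1],[0,-1,0]))
s=r.snapshot("wrist"); pickle.dump(s,open("w1.pkl","wb")); cv2.imwrite("pics/c1.png",s["pixels"][:,:,::-1]); print(r.read_time_s(), r.read_tool_pos())
E
```

```text
1.975 [ 0.57948979 -0.20103422  0.25995635]
```

View pics/c1.png

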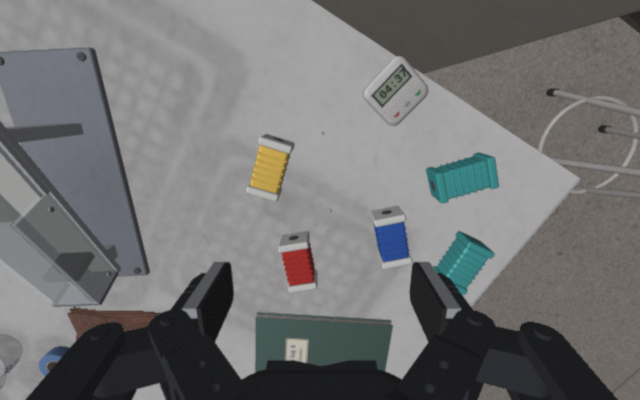

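```bash
python3 - <<'E'
import cv2,numpy as np
a=cv2.imread("pics/c1.png")
C=[a[y:y+90,x:x+90] for x,y in ((346,193),(225,122),(253,217))]
cv2.imwrite("pics/c2.png",cv2.resize(np.hstack(C),None,fx=2.9,fy=2.9,interpolation=cv2.INTER_CUBIC))
E
python3 - <<'E'
from h import *
import pickle
s=pickle.load(open("w1.pkl","rb"))
for c in ["blue","yellow","red"]:
    n,l,st,ce=cv2.connectedComponentsWithStats(mask(s,c)); i=1+np.argmax(st[1:,4])
    cn=cv2.findContours((l==i).astype(np.uint8),0,1)[0][0]
    b=cv2.boxPoints(cv2.minAreaRect(cn)); P=np.array([onz(s,u,.038)[:2] for u in b])
    print(c,b.round(1).tolist(),P.round(4).tolist(),"ctr",P.mean(0).round(4),[np.linalg.norm(P[k]-P[k-1]).round(4) for k in range(4)])
E
```

```text
Traceback (most recent call last):
ValueError: attempt to get argmax of an empty sequence
```

View pics/c2.png

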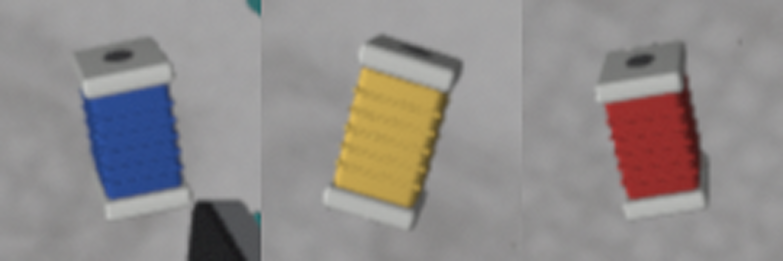

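```bash
sed -i 's/(H>112)/(H>104)/; s/(H>20)&(H<30)/(H>16)\&(H<32)/' h.py; python3 - <<'E'
from h import *
import pickle
s=pickle.load(open("w1.pkl","rb"))
for c in ["blue","yellow","red"]:
    n,l,st,ce=cv2.connectedComponentsWithStats(mask(s,c)); i=1+np.argmax(st[1:,4])
    cn=cv2.findContours((l==i).astype(np.uint8),0,1)[0][0]
    P=np.array([onz(s,u[0],.038)[:2] for u in cn]); rc=cv2.minAreaRect((P*1000).astype(np.float32))
    h=cv2.cvtColor(s["pixels"],cv2.COLOR_RGB2HSV)[l==i]
    print(c,np.median(h,0),rc)
E
```

```text
blue [111. 176. 139.] ((487.72955322265625, -293.958740234375), (48.66008758544922, 36.3571662902832), 12.701347351074219)
yellow [ 22. 151. 188.] ((582.8035278320312, -139.7178192138672), (32.94538497924805, 47.98213577270508), 72.87560272216797)
red [  1. 179. 147.] ((451.2943420410156, -172.8308868408203), (48.95772171020508, 36.41659927368164), 9.30551815032959)
```

```bash
cat >> h.py <<'E'
def grasp(r,cx,cy,deg,zt=.013,app=.10):
    th=np.radians(deg); q=quat([0,0,-1],[np.sin(th),-np.cos(th),0])
    r.reach([cx,cy,app],q)
    r.servo_line([cx,cy,zt],vel=.12)
    r.set_gripper(0.0); 
    print("grip",r.read_grip_width(),r.read_tool_pos(),r.read_time_s())
    r.servo_line([cx,cy,.16],vel=.3)
E
python3 - <<'E'
from rig import r
from h import *
import pickle
grasp(r,.488,-.2945,12.7)
print(r.read_grip_width())
r.reach([.55,.10,.30],quat([0,0,-1],[0,-1,0]))
s=r.snapshot("wrist"); pickle.dump(s,open("w2.pkl","wb")); cv2.imwrite("pics/d1.png",s["pixels"][:,:,::-1]); print(r.read_time_s(), r.read_tool_pos())
s=r.snapshot("side"); pickle.dump(s,open("s2.pkl","wb")); cv2.imwrite("pics/d2.png",s["pixels"][:,:,::-1])
E
```

```text
grip 0.40981889748797506 [ 0.48832669 -0.29481867  0.01363261] 4.2083
0.40894679815046103
6.4583 [0.55004931 0.09895152 0.29921503]
```

View pics/d1.png

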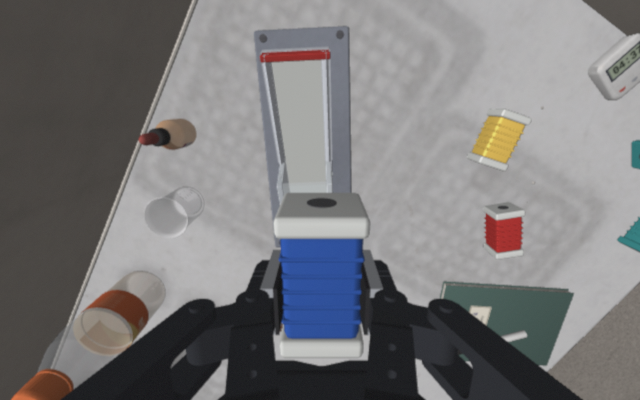

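View pics/d2.png

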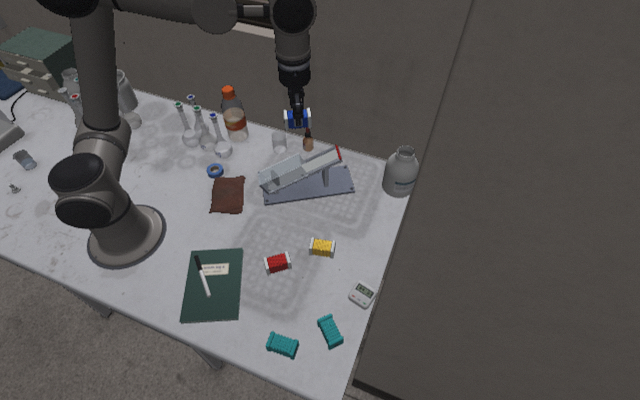

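```bash
python3 - <<'E'
import cv2,numpy as np
a=cv2.imread("pics/d1.png")
cv2.imwrite("pics/d3.png",cv2.resize(a[15:205,235:375],None,fx=3.1,fy=3.1,interpolation=cv2.INTER_CUBIC))
a=cv2.imread("pics/d2.png")
cv2.imwrite("pics/d4.png",cv2.resize(a[130:215,250:365],None,fx=6.5,fy=6.5,interpolation=cv2.INTER_CUBIC))
E
```

```text
(no output)
```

View pics/d3.png

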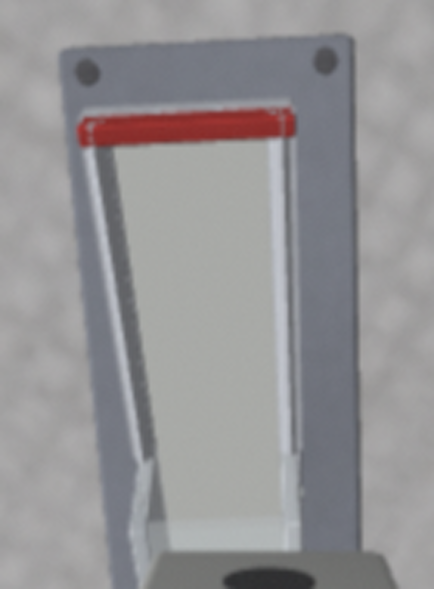

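View pics/d4.png

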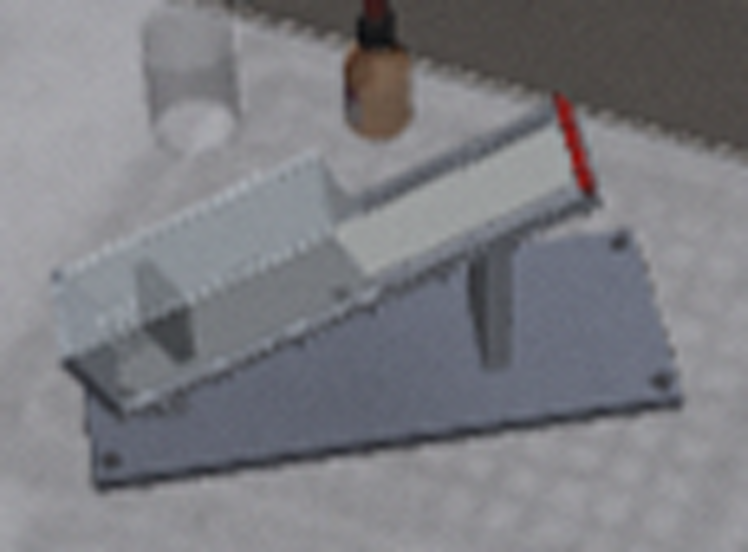

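```bash
python3 - <<'E'
from h import *
import pickle
w=pickle.load(open("w2.pkl","rb"));s=pickle.load(open("s2.pkl","rb"))
W=lambda u:(235+(u[0]+.5)/3.1-.5,15+(u[1]+.5)/3.1-.5); S=lambda u:(250+(u[0]+.5)/6.5-.5,130+(u[1]+.5)/6.5-.5)
print("cams",ray(w,(320,200))[0],ray(s,(320,200))[0])
L=two(w,W((79,147)),s,S((553,97))); R=two(w,W((296,136)),s,S((581,193))); print("lip L,R",L,R,np.linalg.norm(L[0]-R[0]),np.degrees(np.arctan2(*(L[0]-R[0])[[0,1]])))
for n,u in dict(bl=(62,50),br=(354,37),l2=(108,560),r2=(360,540)).items(): print(n,onz(w,W(u),.01).round(4))
for n,u in dict(fr=(97,490),br=(683,403),bl=(634,233),fl=(88,398)).items(): print("side",n,onz(s,S(u),.01).round(4))
E
```

```text
cams [0.62969151 0.09784018 0.44088465] [ 0.51008739 -0.66357981  0.95285222]
lip L,R (array([0.66335805, 0.15146362, 0.14193192]), np.float64(0.0007573301694705099)) (array([0.66655252, 0.08937781, 0.1396765 ]), np.float64(0.0005413283801659392)) 0.06220883350057045 -2.945410538982534
bl [0.7143 0.1797 0.01  ]
br [0.7188 0.0628 0.01  ]
l2 [0.5012 0.1726 0.01  ]
r2 [0.5108 0.0544 0.01  ]
side fr [0.4226 0.046  0.01  ]
side br [0.7181 0.0595 0.01  ]
side bl [0.7143 0.1767 0.01  ]
side fl [0.4206 0.1046 0.01  ]
```

```bash
cat >> h.py <<'E'
PSI=np.radians(2.3); A=np.radians(25)
LIP=np.array([.665,.1204,.1408])
def frame(lip=LIP,psi=PSI):
    u=np.array([np.cos(A)*np.cos(psi),np.cos(A)*np.sin(psi),np.sin(A)]); v=np.array([-np.sin(psi),np.cos(psi),0]); w=np.cross(u,v)
    return lip-.21*u-.01*w,u,v,w
def chp(x,y,z):
    O,u,v,w=frame(); return O+x*u+y*v+z*w
def toch(P):
    O,u,v,w=frame(); d=np.array(P)-O; return np.array([d@u,d@v,d@w])
def chq():
    O,u,v,w=frame(); return quat(-w,-v)
G=.0136
E
python3 - <<'E'
from rig import r
from h import *
import pickle
print(frame()[0])
r.reach(chp(.155,0,G+.035),chq())
s=r.snapshot("wrist"); pickle.dump(s,open("w3.pkl","wb")); cv2.imwrite("pics/e1.png",s["pixels"][:,:,::-1]); print(r.read_time_s(), r.read_tool_pos(),toch(r.read_tool_pos()),r.read_ft_force())
s=r.snapshot("side"); pickle.dump(s,open("s3.pkl","wb")); cv2.imwrite("pics/e2.png",cv2.resize(s["pixels"][110:220,240:380,::-1],None,fx=5,fy=5,interpolation=cv2.INTER_CUBIC))
E
```

```text
[0.47905147 0.11293154 0.04298709]
7.4667 [0.60003874 0.11741063 0.15372924] [ 0.15652794 -0.00037995  0.04920027] [ 0.70252863 -0.30370684 -0.34908097]
```

View pics/e1.png

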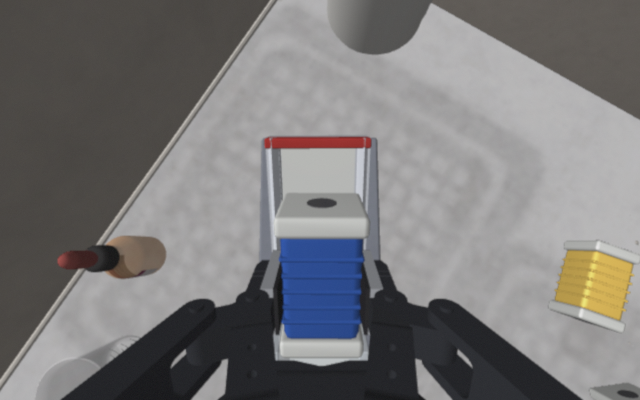

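View pics/e2.png

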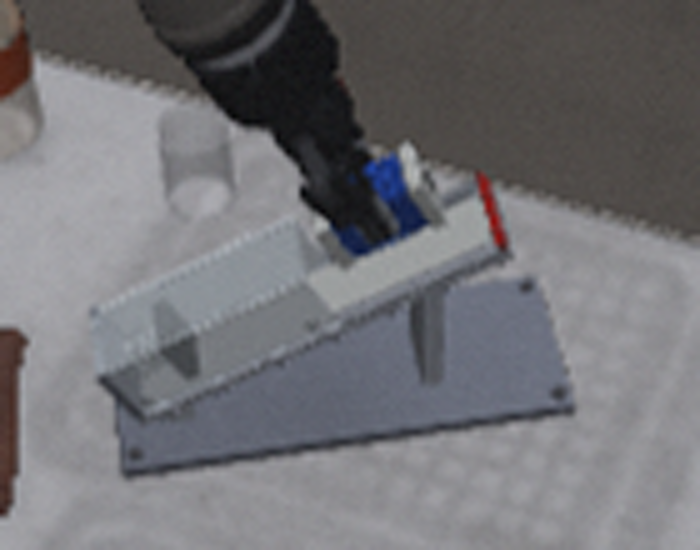

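```bash
python3 - <<'E'
from rig import r
from h import *
import pickle
w=pickle.load(open("w3.pkl","rb"))
for y in (-.031,0,.031): print(proj(w,chp(.21,y,.01)),proj(w,chp(.216,y,.01)))
m=mask(w,"red")[120:160,255:385]; ys,xs=np.nonzero(m); print(xs.min()+255,xs.max()+255,[(x, (np.nonzero(m[:,x-255])[0]+120)[[0,-1]].tolist()) for x in (275,320,365)])
t=r.servo_line(chp(.155,0,G+.003),vel=.06,threshold=5)
print(t,toch(r.read_tool_pos()),r.read_ft_force(),r.read_time_s())
s=r.snapshot("wrist"); cv2.imwrite("pics/f1.png",s["pixels"][:,:,::-1])
E
```

```text
[371.00858487 148.40962577] [371.5266268 137.958156 ]
[317.91603963 148.43809268] [317.87837584 137.98482134]
[264.80237977 148.4665709 ] [264.20856587 138.01149738]Traceback (most recent call last):
  File "<stdin>", line 6, in <module>
IndexError: index 0 is out of bounds for axis 0 with size 0
```

```bash
python3 - <<'E'
from h import *
import pickle
w=pickle.load(open("w3.pkl","rb"))
a=w["pixels"].astype(int); m=(a[...,0]>2*a[...,1])&(a[...,0]>90); m=m[110:170,250:390]
ys,xs=np.nonzero(m); print(xs.min()+250,xs.max()+250,ys.min()+110,ys.max()+110)
for x in (275,320,365): k=np.nonzero(m[:,x-250])[0]+110; print(x,k.min() if len(k) else None,k.max() if len(k) else None)
for y in (141,144,147): k=np.nonzero(m[y-110])[0]+250; print(y,k.min(),k.max())
cv2.imwrite("pics/e3.png",cv2.resize(w["pixels"][125:215,250:390,::-1],None,fx=5,fy=5,interpolation=cv2.INTER_CUBIC))
E
```

```text
265 370 137 147
275 138 147
320 138 147
365 None None
141 265 370
144 265 370
147 265 368
```

View pics/e3.png

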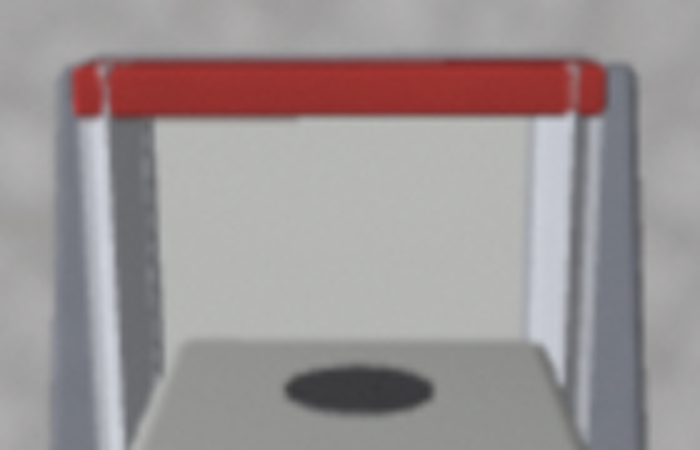

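```bash
python3 - <<'E'
from h import *
import pickle
w=pickle.load(open("w3.pkl","rb"))
for y in (-.003,-.002,-.001,0,.001): print(y,proj(w,chp(.1925,y,.0556)), proj(w,chp(.21,y,.01)))
E
```

```text
-0.003 [323.70307675 200.44678644] [323.05495048 148.43533732]
-0.002 [321.53316257 200.44837243] [321.34200216 148.43625576]
-0.001 [319.36321314 200.44995845] [319.62903188 148.43717421]
0 [317.19322844 200.45154449] [317.91603963 148.43809268]
0.001 [315.0232085  200.45313056] [316.2030254  148.43901115]
```

```bash
python3 - <<'E'
from rig import r
from h import *
r.servo_line(chp(.155,.002,G+.03),vel=.06)
t=r.servo_line(chp(.155,.002,G+.003),vel=.06,threshold=5)
print(t,toch(r.read_tool_pos()),r.read_ft_force(),r.read_time_s())
s=r.snapshot("wrist"); cv2.imwrite("pics/f1.png",s["pixels"][:,:,::-1])
s=r.snapshot("side");cv2.imwrite("pics/f2.png",cv2.resize(s["pixels"][110:220,240:380,::-1],None,fx=5,fy=5,interpolation=cv2.INTER_CUBIC))
E
```

```text
True [0.15417662 0.00191158 0.01540268] [-2.09949835 -0.25109835  4.71214625] 8.2583
```

View pics/f1.png

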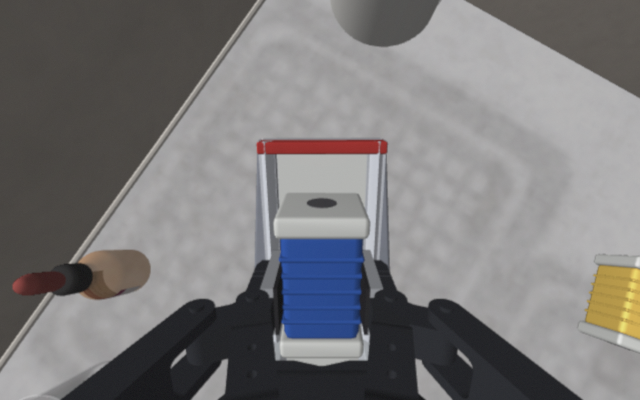

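View pics/f2.png

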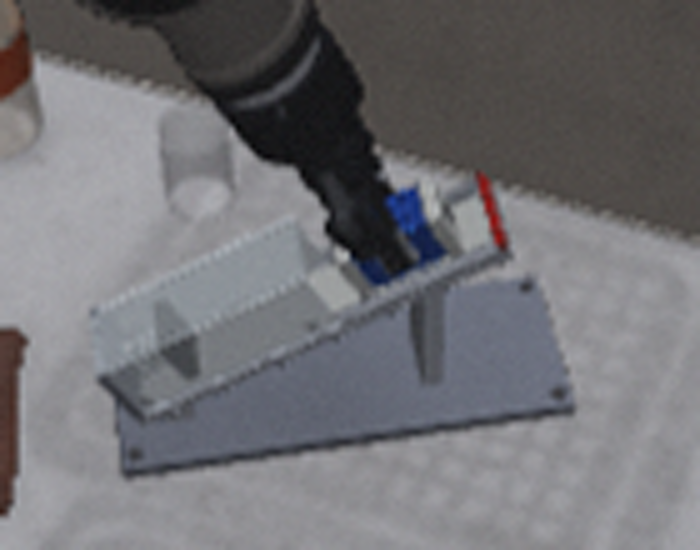

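```bash
python3 - <<'E'
from rig import r
from h import *
r.set_gripper(1.0)
r.servo_line(chp(.155,.002,.09),vel=.25)
print(r.read_time_s())
s=r.snapshot("wrist"); cv2.imwrite("pics/g1.png",s["pixels"][:,:,::-1])
s=r.snapshot("side");cv2.imwrite("pics/g2.png",cv2.resize(s["pixels"][110:220,240:380,::-1],None,fx=5,fy=5,interpolation=cv2.INTER_CUBIC))
E
```

```text
9.3583
```

View pics/g1.png

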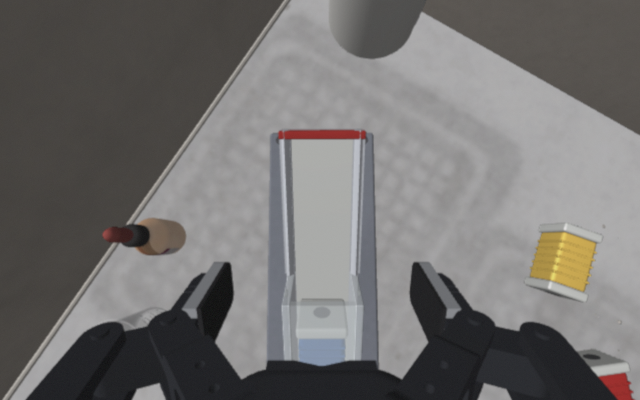

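View pics/g2.png

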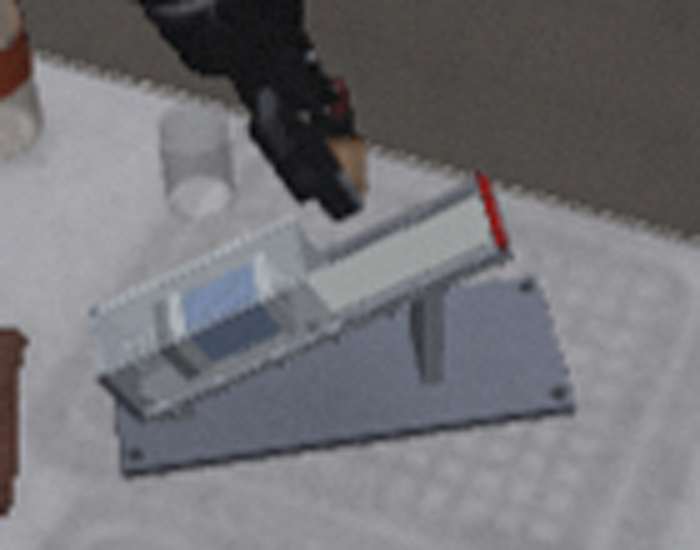

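```bash
python3 - <<'E'
from rig import r
from h import *
import pickle
r.servo_line([.59,.05,.24],vel=.4)
grasp(r,.583,-.1395,-17.1)
r.reach([.59,.05,.26],chq())
r.reach(chp(.155,.002,G+.035),chq())
s=r.snapshot("wrist"); pickle.dump(s,open("w4.pkl","wb")); cv2.imwrite("pics/i1.png",s["pixels"][:,:,::-1]); print(r.read_time_s(),toch(r.read_tool_pos()))
E
```

```text
grip 0.4077439618315783 [ 0.58341734 -0.13962343  0.01364312] 12.15
14.275 [0.15687911 0.00072157 0.04904999]
```

View pics/i1.png

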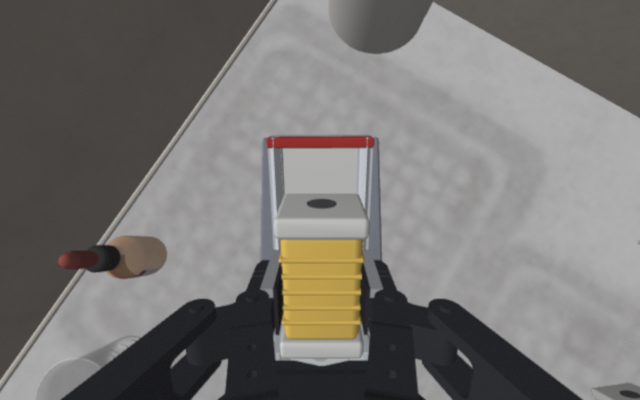

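Same grasp on yellow, square in line with the lane (tail hole at (321,203), lip 267–374). Lower and release as before.

```bash
python3 - <<'E'
from rig import r
from h import *
import pickle
r.servo_line(chp(.157,.002,G+.03),vel=.06)
t=r.servo_line(chp(.157,.002,G-.001),vel=.05,threshold=5)
print(t,toch(r.read_tool_pos()),r.read_ft_force(),r.read_time_s())
r.set_gripper(1.0)
r.servo_line(chp(.155,.002,.09),vel=.25)
print(r.read_time_s())
s=r.snapshot("wrist"); pickle.dump(s,open("w5.pkl","wb"));cv2.imwrite("pics/j1.png",s["pixels"][:,:,::-1])
s=r.snapshot("side");pickle.dump(s,open("s5.pkl","wb"));cv2.imwrite("pics/j2.png",cv2.resize(s["pixels"][110:220,240:380,::-1],None,fx=5,fy=5,interpolation=cv2.INTER_CUBIC))
E
```

```text
True [0.15646946 0.00184749 0.01529927] [-2.67947934 -1.77719871  3.67706648] 15.075
16.075
```

View pics/j1.png

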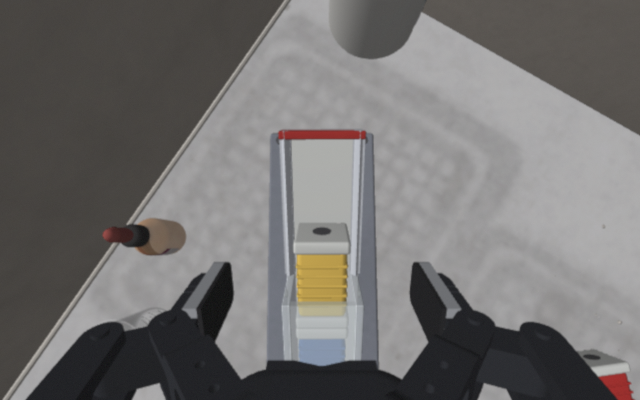

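View pics/j2.png

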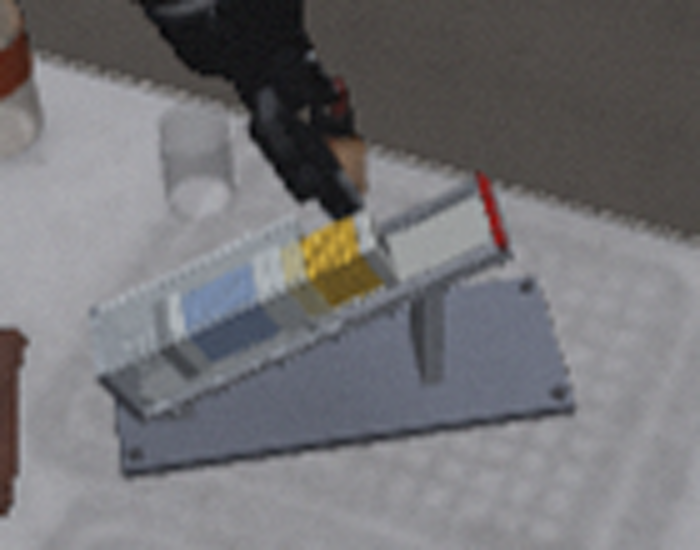

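```bash
python3 - <<'E'
from rig import r
from h import *
import pickle
w=pickle.load(open("w5.pkl","rb")); print([proj(w,chp(x,0,.04)).round(1) for x in (.142,.146)])
a=w["pixels"][210:250,300:345].astype(int).mean(1).mean(1); print(a.round().tolist())
r.servo_line([.59,.05,.24],vel=.4)
grasp(r,.4513,-.173,9.3)
r.reach([.60,.05,.29],chq())
r.reach(chp(.190,.0015,.050),chq())
s=r.snapshot("wrist"); pickle.dump(s,open("w6.pkl","wb")); cv2.imwrite("pics/k1.png",s["pixels"][:,:,::-1]); print(r.read_time_s(),toch(r.read_tool_pos()))
s=r.snapshot("side");pickle.dump(s,open("s6.pkl","wb"));cv2.imwrite("pics/k2.png",cv2.resize(s["pixels"][110:220,240:380,::-1],None,fx=5,fy=5,interpolation=cv2.INTER_CUBIC))
E
```

```text
[array([322.1, 244.6]), array([322.1, 239.2])]
[171.0, 171.0, 171.0, 171.0, 171.0, 170.0, 170.0, 170.0, 170.0, 170.0, 170.0, 169.0, 159.0, 143.0, 136.0, 136.0, 135.0, 128.0, 116.0, 109.0, 105.0, 105.0, 108.0, 113.0, 124.0, 134.0, 138.0, 139.0, 139.0, 139.0, 140.0, 148.0, 165.0, 180.0, 183.0, 180.0, 177.0, 174.0, 172.0, 170.0]
grip 0.40848568700017707 [ 0.45157868 -0.17312749  0.01359047] 19.0583
21.5 [0.19173145 0.00031919 0.05113361]
```

View pics/k1.png

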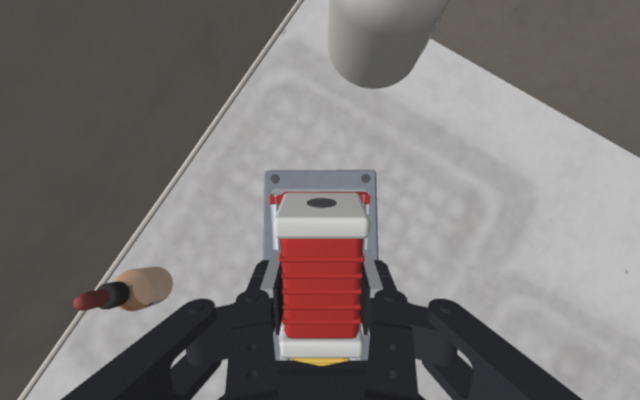

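View pics/k2.png

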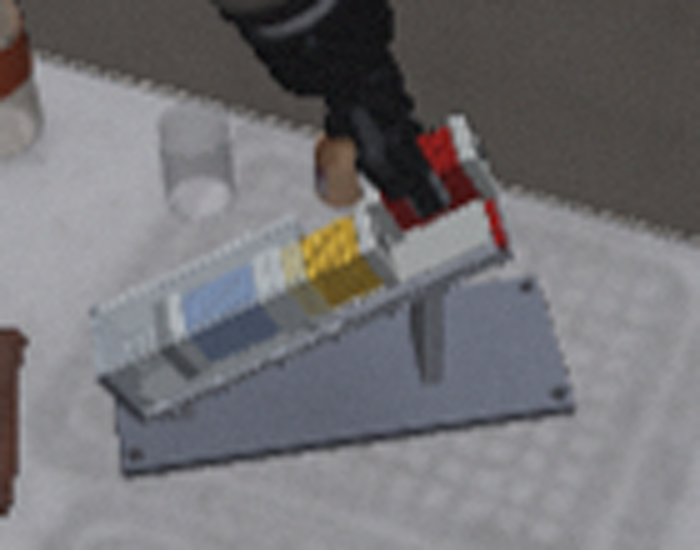

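```bash
python3 - <<'E'
from rig import r
from h import *
import pickle
O,u,v,w=frame()
F=lambda:np.round([np.array(r.read_ft_force())@k for k in (u,v,w)],1)
print(r.servo_line(chp(.190,.0015,.0295),vel=.06,threshold=8),toch(r.read_tool_pos()).round(4),F())
for x in (.180,.174,.168):
    print(x,r.servo_line(chp(x,.0015,.0295),vel=.05,threshold=25),toch(r.read_tool_pos()).round(4),F())
s=r.snapshot("wrist"); pickle.dump(s,open("w7.pkl","wb")); cv2.imwrite("pics/l1.png",s["pixels"][:,:,::-1]); print(r.read_time_s())
s=r.snapshot("side");cv2.imwrite("pics/l2.png",cv2.resize(s["pixels"][110:220,240:380,::-1],None,fx=5,fy=5,interpolation=cv2.INTER_CUBIC))
E
```

```text
False [0.1897 0.0014 0.0291] [-0.5  0.1 -1.2]
0.18 False [0.1803 0.0015 0.0299] [ 1.   0.1 -1.3]
0.174 False [0.1747 0.0015 0.0299] [ 4.2  0.3 -1.6]
0.168 False [0.1698 0.0015 0.0301] [ 5.9 -1.6 -1.9]
22.975
```

View pics/l1.png

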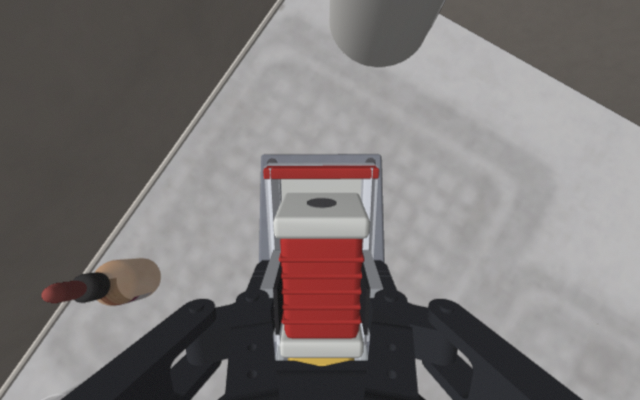

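View pics/l2.png

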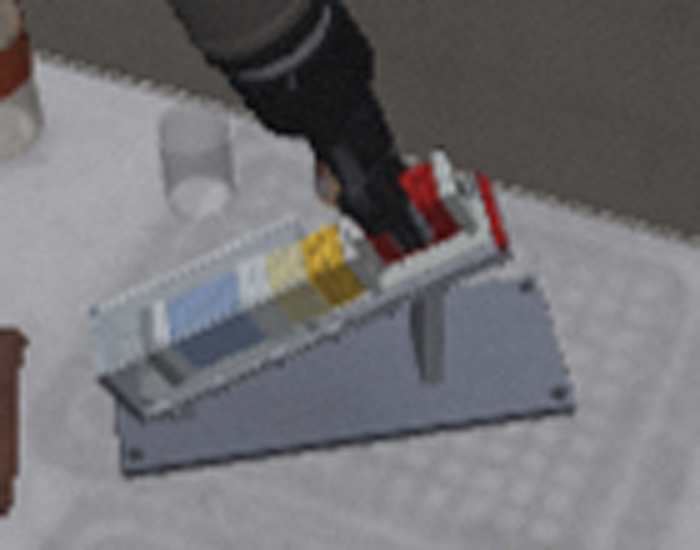

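```bash
python3 - <<'E'
from rig import r
from h import *
import pickle
O,u,v,w=frame()
F=lambda:np.round([np.array(r.read_ft_force())@k for k in (u,v,w)],1)
print(r.servo_line(chp(.166,.0015,.0295),vel=.05,threshold=25),toch(r.read_tool_pos()).round(4),F())
print(r.servo_line(chp(.166,.0017,.0135),vel=.04,threshold=6),toch(r.read_tool_pos()).round(4),F())
s=r.snapshot("wrist"); pickle.dump(s,open("w8.pkl","wb")); cv2.imwrite("pics/m1.png",s["pixels"][:,:,::-1]); print(r.read_time_s())
s=r.snapshot("side");cv2.imwrite("pics/m2.png",cv2.resize(s["pixels"][110:220,240:380,::-1],None,fx=5,fy=5,interpolation=cv2.INTER_CUBIC))
E
```

```text
False [0.1684 0.0015 0.0302] [ 6.1 -0.6 -1.5]
True [0.1703 0.0017 0.0156] [5.9 0.1 1.2]
23.7333
```

View pics/m1.png

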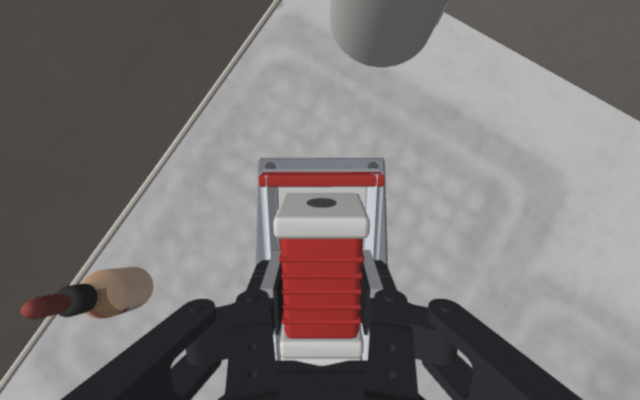

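View pics/m2.png

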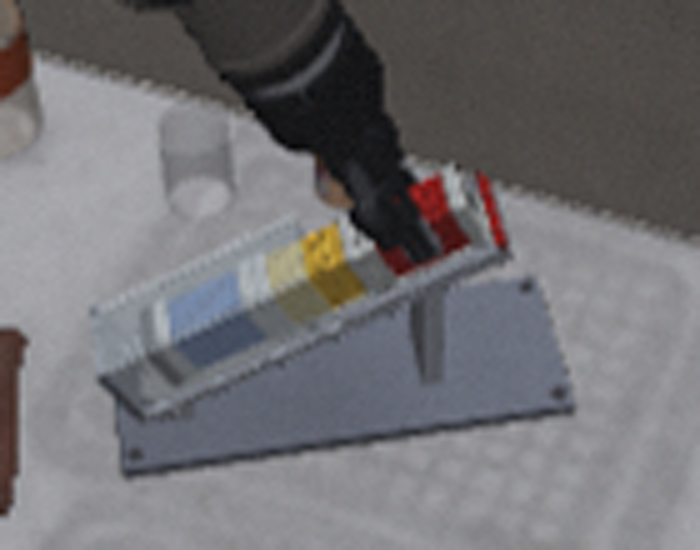

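```bash
python3 - <<'E'
from rig import r
from h import *
O,u,v,w=frame()
F=lambda:np.round([np.array(r.read_ft_force())@k for k in (u,v,w)],1)
print(r.servo_line(chp(.167,.0017,.0135),vel=.04,threshold=10),toch(r.read_tool_pos()).round(4),F())
r.set_gripper(1.0)
print(toch(r.read_tool_pos()).round(4),F())
r.servo_line(chp(.165,.0017,.10),vel=.2)
s=r.snapshot("wrist"); cv2.imwrite("pics/n1.png",s["pixels"][:,:,::-1]); print(r.read_time_s())
s=r.snapshot("side");cv2.imwrite("pics/n2.png",cv2.resize(s["pixels"][110:220,240:380,::-1],None,fx=5,fy=5,interpolation=cv2.INTER_CUBIC))
E
```

```text
False [0.1707 0.0017 0.0153] [ 8.8 -0.9 11.1]
[0.1665 0.0017 0.0132] [-0.6  0.3  1.1]
25.2167
```

View pics/n1.png

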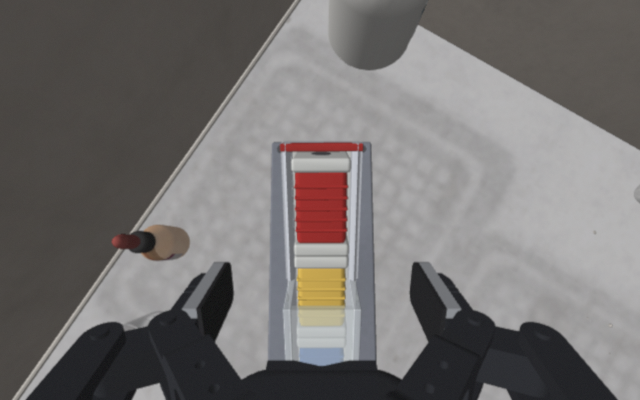

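View pics/n2.png

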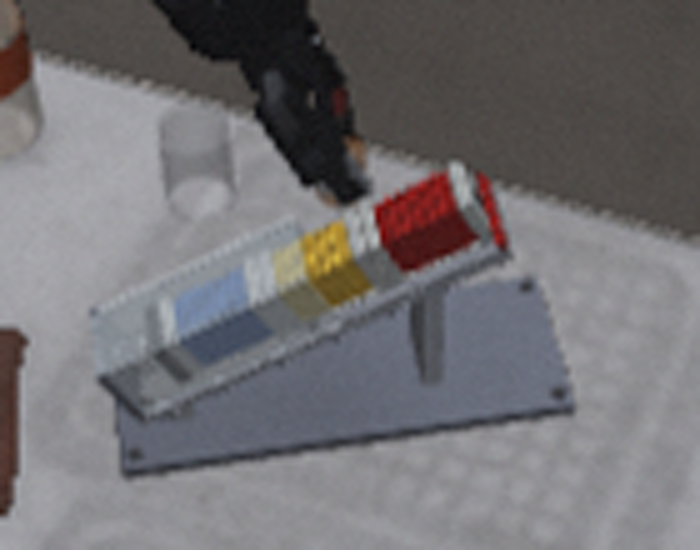

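```bash
python3 - <<'E'
from rig import r
from h import *
r.servo_line([.58,.06,.30],vel=.3)
r.hold(.3)
s=r.snapshot("wrist"); print(r.read_time_s())
for x in (.138,.21):
    for y in (-.02,.02): print(x,y,proj(s,chp(x,y,.04)).round(1))
print("lip",proj(s,chp(.21,0,.01)), [proj(s,chp(.21,0,.05)).round(1)])
cv2.imwrite("pics/o1.png",s["pixels"][:,:,::-1]); c=proj(s,chp(.174,0,.04)).astype(int);print(c)
x0,y0=c[0]-50,max(c[1]-50,0); cv2.imwrite("pics/o2.png",cv2.resize(s["pixels"][y0:y0+100,x0:x0+100,::-1],None,fx=6,fy=6,interpolation=cv2.INTER_CUBIC)); print(x0,y0)
cv2.imwrite("pics/o3.png",r.snapshot("side")["pixels"][:,:,::-1])
E
```

```text
26.1417
0.138 -0.02 [284.7 243.8]
0.138 0.02 [246.3 243.8]
0.21 -0.02 [282.1 176. ]
0.21 0.02 [240.8 175.9]
lip [266.6495057  169.74100702] [array([259.5, 178.3])]
[263 211]
213 161
```

View pics/o2.png

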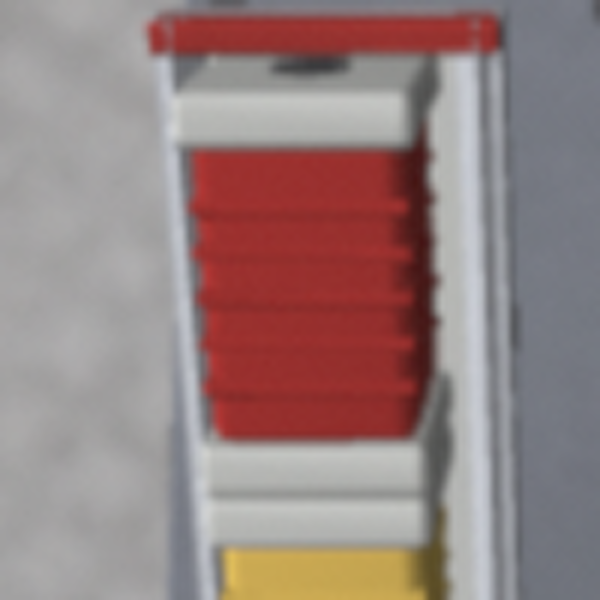

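View pics/o3.png

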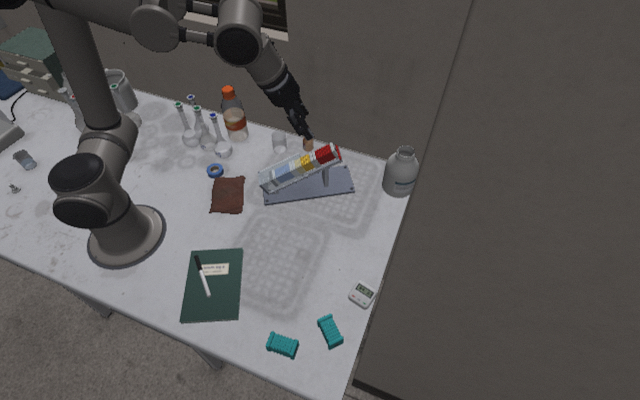

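```bash
python3 -c "
from rig import r
print(r.finish_job(), r.read_time_s())"
```

```text
the job is handed in; nothing more can be done
the job is handed in; nothing more can be done
```

I loaded blue, then yellow, through the open upper part of the channel, and each slid down against the one before. I then pushed red down the slope against the spring with its tail about 4 mm clear of the lip, lowered it to the floor and let go, so the spring pressed it back against the lip. The job was handed in at about 26 s of the 72 s allowed; no verdict is reported.

- **Red seat:** in the last wrist picture red's upper edges matched the seated, flat position to within about 2 pixels (tail row 176.2 against 176.0 predicted, lower end 243.2 against 243.8).
- **Blue and yellow:** they lie end to end below red, by eye only. I measured yellow's tail just before loading red, at about 144 mm, as expected at that point. I took no pixel measurement of blue.
- **Bystanders and gripper:** beaker, dropper bottle and timer look unmoved, and the gripper was well clear of everything.
- **Correction on the way:** before blue's release the wrist picture showed it about 2 mm off the channel's middle, and I shifted it before lowering. No later check failed or disagreed.

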